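# Index the ring dispenser to the goose ring and open its hatch

## Task

The next bird in the queue is a goose: with a fingertip, flick the thumb tabs of the round ring dispenser, click by click, until the compartment with the big ring has clicked into place under the hatch at its front, then push the hatch's shutter by its nib fully open, clockwise seen from above, so that the ring can be taken. Keep the shutter shut until the big ring is there. Nothing is to be picked up: the dispenser must not be lifted, tipped or shoved out of its place, the ring stays in its compartment, and the things around stay where they are.

Things in the scene. Friction and masses are not known exactly. Their poses are not given: they have to be found in the camera images.
- dispenser: Round ring dispenser, about 1 kg, standing loose on rubber feet: black base 124 mm across, grey tray with eight compartments turning on a central post, fixed clear lid 131 mm across, its top 36.5 mm above the worktop. Origin on the post's axis at worktop level; z up; the hatch, a 45 degree wedge cut out of the lid, is on its -x side, roughly towards the robot. Cap on the post 26 mm across, top at 47 mm.
- big_ring_mid (a point): Middle of the one big ring, a split aluminium band 24 mm across and 10 mm high that lies loose in one compartment and is seen through the clear lid; all other rings are small, 13 mm across or less, in bundles. It lies 44 mm from the axis, can slip about 6 mm in its compartment, and starts two, three or four clicks from the hatch, on either side.
- tray (a joint): Angle of the tray, rad, growing anticlockwise seen from above; 0 at the start. A sprung detent holds it at every 0.785 rad (one click, one compartment), and there a compartment's middle stands on the hatch's middle line. It turns either way; let go less than about 0.3 rad from a click, it springs onto that click. About 1.5 N at a tab takes it over.
- tab (a point): Middle of one of the eight thumb tabs on the tray's rim, 75 mm from the axis, 22 mm above the worktop. Tabs are rounded upright fins about 10 mm thick, from 64 to 87 mm from the axis and 15 to 29 mm above the worktop, one at each wall between compartments, so at rest two stand 22.5 degrees either side of the hatch's middle line. The rim between them has a radius of 65 mm.
- hatch (a point): Middle of the hatch opening in the fixed lid, on the dispenser's -x side, 44 mm from the axis, 36 mm above the worktop.
- shutter (a joint): Angle of the hatch's shutter about the same post, rad: 0 shut (over the hatch), growing clockwise seen from above to its stop at 0.85 (fully open). It stays where it is left; about 0.6 N at the nib moves it. A clear wedge with black edges lying over the lid, its top 40 mm above the worktop.
- shutter_nib (a point): Middle of the shutter's finger nib, an upright black pin 8.4 mm in diameter from 40 to 50 mm above the worktop, 54 mm from the axis, on the middle line of the shutter; this point is 45 mm above the worktop.
- film_pot: Bystander: black plastic film pot with pale stripes, 35 mm across, 58 mm tall, standing; origin under its centre.
- ring_pack: Bystander: matchbox-style card box, 40 x 58 x 17 mm; origin under its centre.
- rings_on_wire: Bystander: wire loop threaded with rings, 73 x 94 x 7 mm, lying flat; origin under its centre.

How it is judged (in metres and radians):
On the way, in this order (a step that is already met when the one before it is completed fails the run):
1. the compartment with the big ring has clicked into place under the hatch, the shutter still shut (horizontal distance between big_ring_mid and hatch below 0.013 m and velocity of joint tray between -0.1 and 0.1 rad/s and value of joint shutter below 0.15 rad), for 0.2 s.
2. the shutter is fully open (value of joint shutter above 0.74 rad), for 0.2 s.
At the end, for the whole second after the job is handed in: The big ring rests in its compartment under the hatch (within 13 mm of the hatch's middle), the tray is still on its click, the shutter is open (past 0.74 of 0.85 rad), and the dispenser stands level and still within 40 mm of where it was (horizontal distance between big_ring_mid and hatch below 0.013 m and height (world z) of big_ring_mid below 0.03 m and velocity of joint tray between -0.05 and 0.05 rad/s and value of joint shutter above 0.74 rad and linear speed of dispenser below 0.01 m/s and height (world z) of dispenser below 0.006 m and angle between dispenser's own z axis and vertical below 0.05 rad and distance of dispenser from where it was at the start of the episode below 0.04 m); the robot touches nothing.
It fails at once if the shutter was opened while the big ring was not under the hatch (value of joint shutter above 0.3 rad and horizontal distance between big_ring_mid and hatch above 0.02 m).
It fails at once if the dispenser was lifted or tipped (height (world z) of dispenser above 0.012 m or angle between dispenser's own z axis and vertical above 0.15 rad).
It fails at once if the dispenser was shoved out of its place (distance of dispenser from where it was at the start of the episode above 0.04 m).
It fails at once if a thing beside the work was moved or lifted (distance of any of film_pot, ring_pack, rings_on_wire from where it was at the start of the episode above 0.03 m).
It also fails if it takes over 54 s, if anything falls off the work surface, if the arm or the gripper's body presses on something with over 40 N, if the wrist force passes 120 N, or if a joint passes its speed limit or range.

## Robot

A 6-joint arm with a two-finger parallel gripper is mounted at the origin on a cart in front of the work surface, level with it; the furniture and walls round the work are solid. World frame = base frame: x ahead of the robot, y to its left, z up, the work surface at z = 0. Lengths are in m, angles in degrees, forces in N, time in s.
With the tool pointing down it reaches from about 0.4 to 0.825 m from the base axis. Payload 7 kg.
Tool frame: the origin (TCP) lies on the centre line of the jaws, within the pads' length; the fingertips stand r.tip_reach ahead of it and the grasp point (between the pads) is the TCP (r.tip_reach is the distance from the TCP to the fingertips, in m); z points along the fingers, y is the line along which they close (so a half turn about z gives the same grasp; the last joint's range is limited). The gripper opens to 88 mm and grips with 3 to 60 N. Pads are 19 mm wide; open, the fingers measure 130 mm over their backs; the gripper's body (78 mm by 193 mm) begins 47 mm behind the grasp point.
Start: joints at [83.314, 20.546, 0.682, 0, -70.136, -16.507], TCP at [0.266, 0.62, 0.246] pointing down, gripper open.
Joint ranges: [-176.03, 176.03], [-82.01, 121.73], [-58.28, 71.71], [-173.87, 95.51], [-174.79, -0.11], [-173.66, 173.66]. Speed limits (degrees/s): [136.94, 136.94, 172.46, 180, 180, 180].

## Interface

Orientations are given as [roll, pitch, yaw] about the fixed x, y, z axes, in that order (R = Rz(yaw) Ry(pitch) Rx(roll)).
In Python, from plant import sensors, cams, r gives the robot as it stands.
- The arm moves only by the tool drive_tool, never from a script. Its argument "rows" is a list of rows, each an object of numbers: "fingers": the gripper's target within -1 to 1 (fully open at 1, half-way at 0, shut at -1); "x", "y", "z": the shift along the tool's x, y, z in m; "spin": the turn about the tool's z in rad. A call has 1 to 10 rows; each row is the pose to reach, as a shift and turn from the pose commanded when the call began, along the tool's axes at that moment; what a row does not reach only later rows make up. A row lasts 1/8 s, in which the tool goes at most 62.5 mm and 10.7 degrees, less where a joint would pass 70% of its speed; a pose out of reach is approached as far as the arm can. A call with a gripper value outside its range is refused whole. The fingers move at their own pace and stop on an object; "newtons" is the grip in N (left out, the last holds). Time passes only in rows, so rows that repeat a pose let the fingers close. It gives the time, the measured TCP pose, the force, the opening and the grip force at its end, in the units of the state.
- sensors.get_state(): the state, without advancing time (a new reading comes with each control period).
- cams.capture(name): name is "scene" or "side" or "wrist"; returns a dict with "pixels" (400x640x3 uint8, red, green, blue), "intrinsics" (3x3 intrinsics, pixels), "k1" (the pictures are not rectified: a ray, as slopes to the right and down, at radius r is drawn at 1 + k1 r^2 times it, then the intrinsics apply), "eye" and "orientation" of the camera in the world; the wrist camera has in their place "T_tool_cam" (4x4, takes a point from camera to tool coordinates, whose origin is the TCP and whose axes are the flange's). Camera axes: x right, y up, looking along -z (the intrinsics and any distortion apply to the point x, -y, -z); pixel columns grow to the right and rows downward; lengths in m; the calibration is good to about 2 mm. A picture is of the moment at which its call begins: read the wrist's pose just before it. There is no depth.
- r.close_job(): hands the job in; it is judged then, once.
The state is a dict: "time_s": time; "joints": joint angles; "qd": joint speeds; "joint_torque": joint torques, N m; "tcp_pos": TCP position; "eef_rot": TCP orientation; "contact_force": force on the tool from outside, world axes, zero at the start; "moment": the same for the moment, N m; "gripper_width": finger opening in m; "gripper_force": force on a finger pad.
Only numpy, scipy, OpenCV 4.12 (cv2) and the standard library are available. Lean on these libraries where they do the work, as an engineer would, in place of code of your own. Each camera call takes 0.05 s, during which the arm holds its last target. There are 200 camera calls.

## Working session

There is one attempt and no reset: what is moved stays moved. The work goes in short steps, Python scripts to look and compute and a tool call to move; the robot and the scene stay as the last step left them, time stands still between calls to the robot, and variables do not carry over. Pictures are saved under pics/ and viewed, at most 10 in all, crops included, and the job is handed in when it is done.

Besides the shell and the picture viewer there is one more tool, called after "Call:" as name(argument=value, ...), one argument or row to a line, values as JSON. drive_tool: Moves the arm, as the interface text tells. Its arguments: {"type":"object","properties":{"rows":{"type":"array"},"newtons":{"type":"number"}},"required":["rows"]}

```bash
mkdir -p pics; ls
cat > h.py <<'E'
import numpy as np,cv2
from plant import sensors,cams,r
from scipy.spatial.transform import Rotation as R
def cam(n):
    s=sensors.get_state(); c=cams.capture(n)
    K=np.array(c["intrinsics"]);k=c["k1"]
    if n=="wrist":
        T=np.eye(4);T[:3,:3]=R.from_euler('xyz',s["eef_rot"],degrees=True).as_matrix();T[:3,3]=s["tcp_pos"]
        T=T@np.array(c["T_tool_cam"]);return c["pixels"],K,k,T[:3,3],T[:3,:3]
    o=np.array(c["orientation"],float)
    if o.shape!=(3,3): o=R.from_euler('xyz',o,degrees=True).as_matrix() if o.size==3 else R.from_quat(o).as_matrix()
    return c["pixels"],K,k,np.array(c["eye"]),o
def ray(C,u,v):
    _,K,k,e,O=C
    d=np.array([(u-K[0,2])/K[0,0],(v-K[1,2])/K[1,1]]);p=d.copy()
    for _ in range(20): p=d/(1+k*(p@p))
    return e,O@np.array([p[0],-p[1],-1])
def on(C,u,v,z):
    e,d=ray(C,u,v);return e+d*(z-e[2])/d[2]
def proj(C,P):
    _,K,k,e,O=C
    q=O.T@(np.array(P)-e);p=np.array([q[0],-q[1]])/-q[2];p=p*(1+k*(p@p))
    return K[0,0]*p[0]+K[0,2],K[1,1]*p[1]+K[1,2]
def save(C,f,crop=None,s=1):
    im=C[0][...,::-1]
    if crop: im=im[crop[1]:crop[3],crop[0]:crop[2]]
    cv2.imwrite('pics/'+f,cv2.resize(im,None,fx=s,fy=s,interpolation=cv2.INTER_CUBIC))
E
python3 - <<'E'
from h import *
s=sensors.get_state();print(s,r.tip_reach)
c=cams.capture("scene");print({k:v for k,v in c.items() if k!="pixels"})
C=cam("scene");D=cam("side")
save(C,'scene.png');save(D,'side.png')
E
```

```text
pics
{'time_s': 0.0, 'joints': array([ 8.33137697e+01,  2.05938892e+01,  6.33468917e-01, -2.09373741e-02,
       -7.01363476e+01, -1.65091250e+01]), 'qd': array([-0.00269696, -0.01662143,  0.03944648, -0.0683197 , -0.07420691,
        0.06229477]), 'joint_torque': array([ 2.06682082e-03, -5.82715774e+01,  2.93042654e+01,  6.99708447e+00,
        6.80234531e-03, -1.40121192e-04]), 'tcp_pos': array([0.26567286, 0.62001257, 0.24459008]), 'eef_rot': array([ 1.79901628e+02, -8.63033425e-03, -2.32024787e+01]), 'contact_force': array([0.12731756, 0.32532175, 0.34224415]), 'moment': array([0.02744831, 0.05500593, 0.02374881]), 'gripper_force': 0.0, 'gripper_width': 0.08770167070154508} 0.019
{'intrinsics': array([[415.75715304,   0.        , 319.24618169],
       [  0.        , 415.75715304, 196.46321165],
       [  0.        ,   0.        ,   1.        ]]), 'k1': 0.0218576656758004, 'eye': array([0.02716442, 0.65842446, 0.54957572]), 'orientation': array([  58.6543595 ,   -0.97896011, -142.056496  ])}
```

View pics/scene.png

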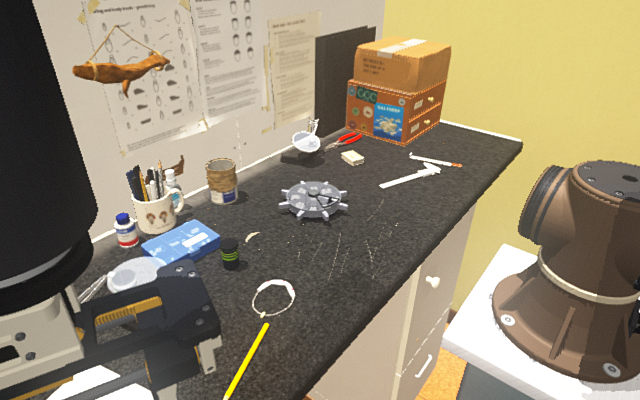

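View pics/side.png

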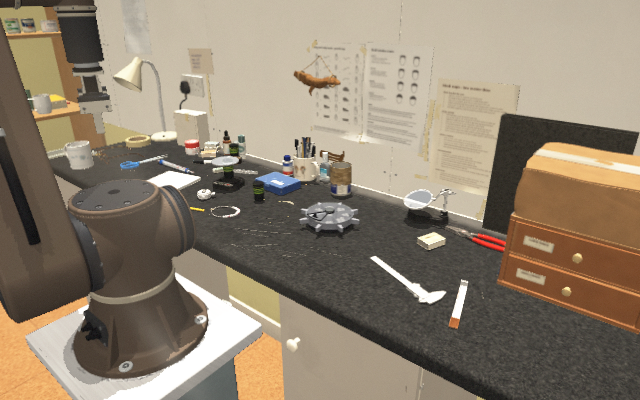

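The scene view shows the dispenser at about (313,199), the film pot at (230,253), the wire rings at (273,298) and the ring pack at (352,158). The side view shows the dispenser at about (329,217).

Run:
```python
from h import *
C=cam("scene");D=cam("side")
print('disp',on(C,313,200,.025),on(D,329,216,.025))
print('pot',on(C,230,265,0),'wire',on(C,273,298,0),'pack',on(C,352,161,0))
save(C,'s2.png',(265,165,365,235),8);save(D,'d2.png',(285,190,375,245),8)
W=cam("wrist");print(W[3],W[4],cams.capture("wrist")["T_tool_cam"])
```

```text
disp [ 0.55125524 -0.00402982  0.025     ] [ 0.55043297 -0.0107696   0.025     ]
pot [0.55047654 0.26036435 0.        ] wire [0.42220162 0.27245065 0.        ] pack [ 0.62396779 -0.28014436  0.        ]
[0.33817544 0.58779101 0.38419189] [[-3.94226203e-01  8.78442303e-01  2.70045961e-01]
 [-9.19013431e-01 -3.76784305e-01 -1.15965087e-01]
 [-1.19558801e-04 -2.93892341e-01  9.55838521e-01]] [[-3.87626127e-04  9.55800606e-01  2.94015391e-01  7.93233322e-02]
 [ 9.99999503e-01  1.00370755e-04  9.92096042e-04  1.41733365e-03]
 [ 9.18735452e-04  2.94015630e-01 -9.55800170e-01 -1.39075338e-01]
 [ 0.00000000e+00  0.00000000e+00  0.00000000e+00  1.00000000e+00]]
```

View pics/s2.png

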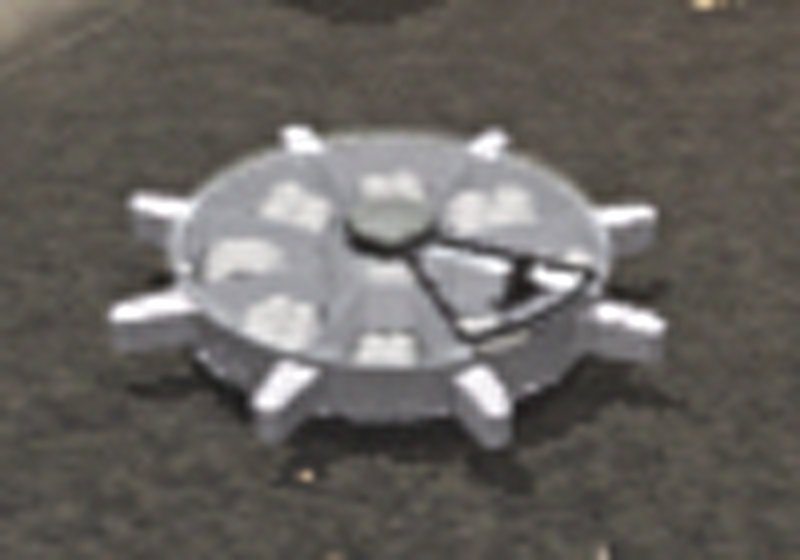

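The crop shows the dispenser with its shutter on the side towards the robot. One large pale arc, possibly the big ring, is at about (240,260). I'll take the wrist camera over it to confirm.

Call:
drive_tool(
  rows=[
    {"x": 0.044, "y": 0.044, "spin": -0.13, "fingers": -1},
    {"x": 0.088, "y": 0.088, "spin": -0.27, "fingers": -1},
    {"x": 0.132, "y": 0.132, "spin": -0.4, "fingers": -1},
    {"x": 0.176, "y": 0.176, "spin": -0.4, "fingers": -1},
    {"x": 0.22, "y": 0.22, "spin": -0.4, "fingers": -1},
    {"x": 0.264, "y": 0.264, "spin": -0.4, "fingers": -1},
    {"x": 0.308, "y": 0.308, "spin": -0.4, "fingers": -1},
    {"x": 0.352, "y": 0.352, "spin": -0.4, "fingers": -1},
    {"x": 0.396, "y": 0.396, "spin": -0.4, "fingers": -1},
    {"x": 0.44, "y": 0.44, "spin": -0.4, "fingers": -1},
  ],
)

```text
invalid input
```

Call:
drive_tool(
  rows=[
    {"x": 0.04, "y": 0.02, "fingers": -1},
    {"x": 0.04, "y": 0.02, "fingers": -1},
    {"x": 0.04, "y": 0.02, "fingers": -1},
  ],
)

```text
invalid input
```

Run:
```python
from h import *
s=sensors.get_state();print(s['tcp_pos'],s['eef_rot'],s['time_s'],s['gripper_width'])
W=cam("wrist");save(W,'w1.png',None,1.25);np.save('w1.npy',np.array(W,dtype=object),allow_pickle=True)
```

```text
[0.26580168 0.62034693 0.24533233] [ 1.79976374e+02 -4.54808523e-03 -2.31899950e+01] 0.35 0.08755543601586524
```

View pics/w1.png

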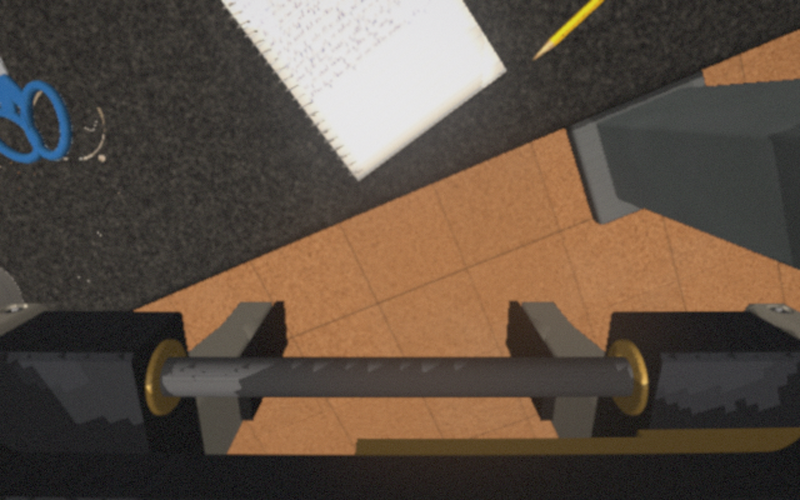

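The arm did not move: the call was refused and the wrist camera still shows the notebook end. I'll retry with every field given.

Call:
drive_tool(
  rows=[
    {"x": 0.044, "y": 0.044, "z": 0.0, "spin": -0.13, "fingers": -1.0},
    {"x": 0.088, "y": 0.088, "z": 0.0, "spin": -0.27, "fingers": -1.0},
    {"x": 0.132, "y": 0.132, "z": 0.0, "spin": -0.4, "fingers": -1.0},
    {"x": 0.176, "y": 0.176, "z": 0.0, "spin": -0.4, "fingers": -1.0},
    {"x": 0.22, "y": 0.22, "z": 0.0, "spin": -0.4, "fingers": -1.0},
    {"x": 0.264, "y": 0.264, "z": 0.0, "spin": -0.4, "fingers": -1.0},
    {"x": 0.308, "y": 0.308, "z": 0.0, "spin": -0.4, "fingers": -1.0},
    {"x": 0.352, "y": 0.352, "z": 0.0, "spin": -0.4, "fingers": -1.0},
    {"x": 0.396, "y": 0.396, "z": 0.0, "spin": -0.4, "fingers": -1.0},
    {"x": 0.44, "y": 0.44, "z": 0.0, "spin": -0.4, "fingers": -1.0},
  ],
  newtons=20,
)

```text
time_s: 1.65
tcp_pos: [0.4975, 0.0408, 0.2461]
eef_rot: [-180.0, -0.1, -0.3]
contact_force: [0.8, -0.1, -0.9]
gripper_width: 0.0007
gripper_force: 0.0
```

Call:
drive_tool(
  rows=[
    {"x": 0.02, "y": 0.045, "z": 0.0, "spin": 0.0, "fingers": -1.0},
    {"x": 0.02, "y": 0.045, "z": 0.0, "spin": 0.0, "fingers": -1.0},
    {"x": 0.02, "y": 0.045, "z": 0.0, "spin": 0.0, "fingers": -1.0},
  ],
)

```text
time_s: 2.02
tcp_pos: [0.5166, -0.0026, 0.2455]
eef_rot: [-180.0, 0.0, -0.3]
contact_force: [-0.3, 0.0, 0.3]
gripper_width: 0.0008
gripper_force: 0.0
```

Run:
```python
from h import *
s=sensors.get_state();print(s['tcp_pos'],s['eef_rot'],s['time_s'],s['gripper_width'])
W=cam("wrist");save(W,'w2.png',None,1.25)
import pickle;pickle.dump(W,open('w2.pkl','wb'))
```

```text
[ 0.51663225 -0.00255189  0.24548934] [-1.79991612e+02  8.75326814e-03 -3.41450205e-01] 2.025 0.0008310423900925882
```

View pics/w2.png

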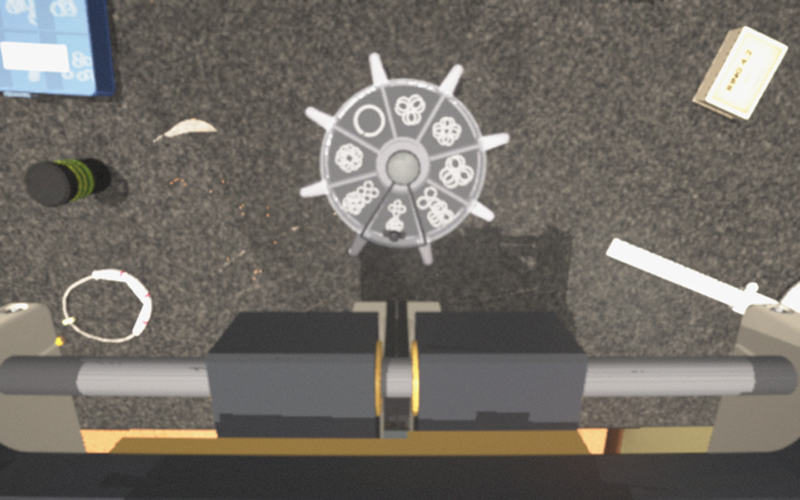

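The wrist view shows the hatch at the bottom (395,225). The big ring is at (368,121), three compartments clockwise from the hatch, so I need three anticlockwise clicks. The tab tips around the left gap are at (310,113) and (303,192).

Run:
```python
from h import *
import pickle;W=pickle.load(open('w2.pkl','rb'))
P=lambda u,v,z:on(W,u/1.25,v/1.25,z)
c=P(403,166,.047);print('cap',c)
tips=[(375,56),(461,67),(508,138),(492,216),(429,262),(354,253),(303,192),(309,111)]
T=np.array([P(u,v,.027) for u,v in tips]);print(T.mean(0))
for t in T: d=t[:2]-c[:2];print(t.round(4),np.hypot(*d).round(4),np.degrees(np.arctan2(d[1],d[0])).round(1))
d=P(395,234,.045)-c;print('nib',P(395,234,.045),np.degrees(np.arctan2(d[1],d[0])),np.hypot(d[0],d[1]))
print('pot',P(55,184,.058),'wire',P(108,303,0),P(150,300,0))
```

```text
cap [ 0.55648814 -0.00877635  0.047     ]
[ 0.55464871 -0.00974594  0.027     ]
[0.6365 0.0119 0.027 ] 0.0826 14.5
[ 0.6284 -0.0531  0.027 ] 0.0845 -31.7
[ 0.5757 -0.0922  0.027 ] 0.0856 -77.0
[ 0.5125 -0.0831  0.027 ] 0.0863 -120.6
[ 0.4724 -0.0312  0.027 ] 0.087 -165.0
[0.4809 0.0329 0.027 ] 0.0863 151.1
[0.5336 0.0729 0.027 ] 0.0848 105.6
[0.5972 0.064  0.027 ] 0.0834 60.8
nib [ 0.50242418 -0.00230562  0.045     ] 173.1749250628188 0.054449813594345385
pot [0.54679563 0.25378683 0.058     ] wire [0.42314654 0.27448013 0.        ] [4.26182320e-01 2.32843964e-01 5.55111512e-17]
```

Call:
drive_tool(
  rows=[
    {"x": 0.04, "y": -0.037, "z": 0.0, "spin": 0.06, "fingers": -1.0},
    {"x": 0.08, "y": -0.074, "z": 0.0, "spin": 0.125, "fingers": -1.0},
    {"x": 0.109, "y": -0.101, "z": 0.04, "spin": 0.125, "fingers": -1.0},
    {"x": 0.109, "y": -0.101, "z": 0.1, "spin": 0.125, "fingers": -1.0},
    {"x": 0.109, "y": -0.101, "z": 0.15, "spin": 0.125, "fingers": -1.0},
    {"x": 0.109, "y": -0.101, "z": 0.18, "spin": 0.125, "fingers": -1.0},
    {"x": 0.109, "y": -0.101, "z": 0.18, "spin": 0.125, "fingers": -1.0},
  ],
)

```text
time_s: 2.95
tcp_pos: [0.6242, 0.099, 0.0633]
eef_rot: [179.9, 0.2, -7.3]
contact_force: [0.3, 0.2, 1.0]
gripper_width: 0.0005
gripper_force: 0.0
```

Call:
drive_tool(
  rows=[
    {"x": 0.0, "y": 0.0, "z": 0.027, "spin": 0.0, "fingers": -1.0},
    {"x": 0.0, "y": 0.025, "z": 0.027, "spin": 0.0, "fingers": -1.0},
    {"x": -0.01, "y": 0.025, "z": 0.027, "spin": 0.0, "fingers": -1.0},
    {"x": -0.02, "y": 0.025, "z": 0.027, "spin": 0.0, "fingers": -1.0},
    {"x": -0.029, "y": 0.025, "z": 0.027, "spin": 0.0, "fingers": -1.0},
    {"x": -0.038, "y": 0.025, "z": 0.027, "spin": 0.0, "fingers": -1.0},
    {"x": -0.047, "y": 0.025, "z": 0.027, "spin": 0.0, "fingers": -1.0},
    {"x": -0.056, "y": 0.025, "z": 0.027, "spin": 0.0, "fingers": -1.0},
    {"x": -0.065, "y": 0.025, "z": 0.027, "spin": 0.0, "fingers": -1.0},
    {"x": -0.065, "y": 0.025, "z": 0.027, "spin": 0.0, "fingers": -1.0},
  ],
)

```text
time_s: 4.2
tcp_pos: [0.5578, 0.0817, 0.0385]
eef_rot: [180.0, 0.0, -7.4]
contact_force: [0.5, 0.3, -0.2]
gripper_width: 0.0006
gripper_force: 0.0
```

Run:
```python
from h import *
C=cam("scene");D=cam("side")
im=[cv2.resize(C[0][160:240,260:370],(800,582//2+9)),cv2.resize(D[0][185:250,280:380],(800,290))]
cv2.imwrite('pics/c3.png',np.vstack(im)[...,::-1])
```

```text
(no output)
```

View pics/c3.png

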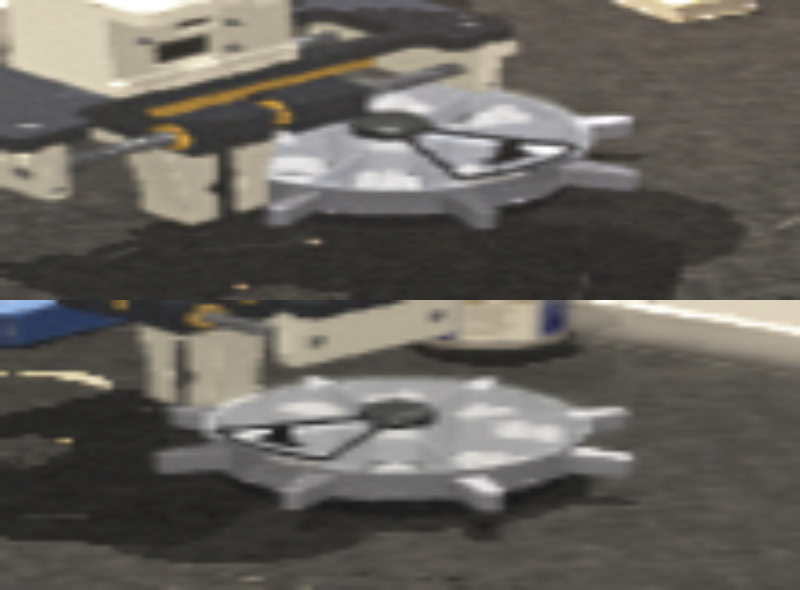

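The finger stands in the gap with the tray at rest on a click, so the first flick went through. On to the second.

Call:
drive_tool(
  rows=[
    {"x": 0.0, "y": -0.027, "z": 0.0, "spin": 0.0, "fingers": -1.0},
    {"x": 0.0, "y": -0.027, "z": 0.0, "spin": 0.0, "fingers": -1.0},
    {"x": 0.04, "y": -0.027, "z": 0.0, "spin": 0.0, "fingers": -1.0},
    {"x": 0.066, "y": -0.027, "z": 0.0, "spin": 0.0, "fingers": -1.0},
    {"x": 0.066, "y": -0.027, "z": 0.0, "spin": 0.0, "fingers": -1.0},
    {"x": 0.066, "y": 0.0, "z": 0.002, "spin": 0.0, "fingers": -1.0},
    {"x": 0.057, "y": 0.0, "z": 0.002, "spin": 0.0, "fingers": -1.0},
    {"x": 0.047, "y": 0.0, "z": 0.002, "spin": 0.0, "fingers": -1.0},
    {"x": 0.038, "y": 0.0, "z": 0.002, "spin": 0.0, "fingers": -1.0},
  ],
)

```text
time_s: 5.42
tcp_pos: [0.5961, 0.0776, 0.037]
eef_rot: [-180.0, -0.1, -7.4]
contact_force: [1.5, 1.6, 0.3]
gripper_width: 0.0005
gripper_force: 0.9
```

Call:
drive_tool(
  rows=[
    {"x": -0.009, "y": 0.0, "z": 0.0, "spin": 0.0, "fingers": -1.0},
    {"x": -0.018, "y": 0.0, "z": 0.0, "spin": 0.0, "fingers": -1.0},
    {"x": -0.027, "y": 0.0, "z": 0.0, "spin": 0.0, "fingers": -1.0},
    {"x": -0.036, "y": 0.0, "z": 0.0, "spin": 0.0, "fingers": -1.0},
    {"x": -0.039, "y": 0.0, "z": 0.0, "spin": 0.0, "fingers": -1.0},
    {"x": -0.039, "y": 0.0, "z": 0.0, "spin": 0.0, "fingers": -1.0},
  ],
)

```text
time_s: 6.18
tcp_pos: [0.5575, 0.0819, 0.0367]
eef_rot: [-180.0, -0.0, -7.4]
contact_force: [0.5, -0.1, -0.7]
gripper_width: 0.0009
gripper_force: 0.0
```

Call:
drive_tool(
  rows=[
    {"x": 0.0, "y": -0.027, "z": 0.0, "spin": 0.0, "fingers": -1.0},
    {"x": 0.0, "y": -0.027, "z": 0.0, "spin": 0.0, "fingers": -1.0},
    {"x": 0.04, "y": -0.027, "z": 0.0, "spin": 0.0, "fingers": -1.0},
    {"x": 0.066, "y": -0.027, "z": 0.0, "spin": 0.0, "fingers": -1.0},
    {"x": 0.066, "y": -0.027, "z": 0.0, "spin": 0.0, "fingers": -1.0},
  ],
)

```text
time_s: 6.8
tcp_pos: [0.6279, 0.0993, 0.036]
eef_rot: [180.0, -0.0, -7.5]
contact_force: [-0.6, -0.1, -0.1]
gripper_width: 0.0003
gripper_force: 0.0
```

Run:
```python
from h import *
C=cam("scene");D=cam("side");W=cam("wrist");s=sensors.get_state();print(s['tcp_pos'],s['time_s'])
im=[cv2.resize(np.hstack([C[0][160:240,260:370],D[0][185:265,275:385]]),(800,290)),cv2.resize(W[0][0:200,120:640],(780,300))]
im[1]=np.pad(im[1],((0,0),(0,20),(0,0)))
cv2.imwrite('pics/c4.png',np.vstack(im)[...,::-1])
```

```text
[0.62565149 0.09953751 0.03616868] 6.95
```

View pics/c4.png

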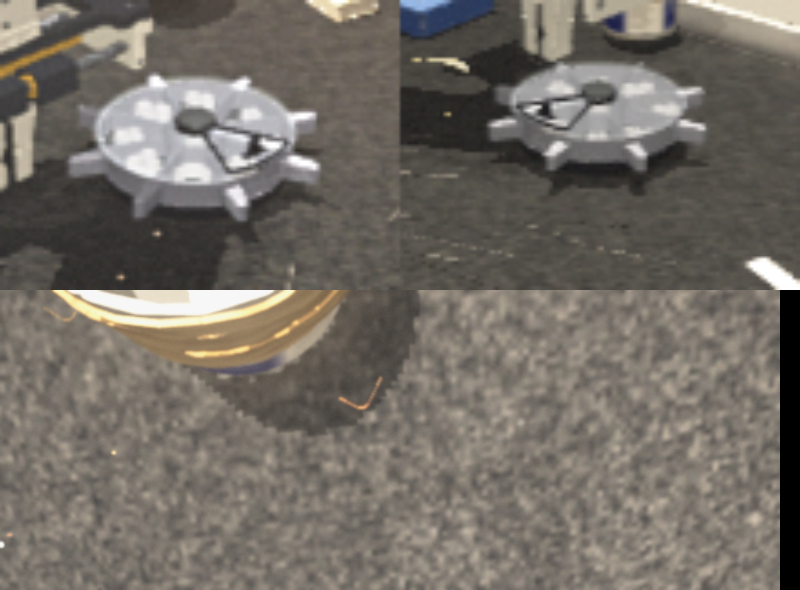

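The dispenser stands on a click with the hatch shut and the finger clear. The ring itself is hard to read at this size. Third flick next, then a look from above.

Call:
drive_tool(
  rows=[
    {"x": 0.0, "y": 0.027, "z": 0.0, "spin": 0.0, "fingers": -1.0},
    {"x": -0.01, "y": 0.027, "z": 0.0, "spin": 0.0, "fingers": -1.0},
    {"x": -0.02, "y": 0.027, "z": 0.0, "spin": 0.0, "fingers": -1.0},
    {"x": -0.029, "y": 0.027, "z": 0.0, "spin": 0.0, "fingers": -1.0},
    {"x": -0.038, "y": 0.027, "z": 0.0, "spin": 0.0, "fingers": -1.0},
    {"x": -0.047, "y": 0.027, "z": 0.0, "spin": 0.0, "fingers": -1.0},
    {"x": -0.056, "y": 0.027, "z": 0.0, "spin": 0.0, "fingers": -1.0},
    {"x": -0.067, "y": 0.027, "z": 0.0, "spin": 0.0, "fingers": -1.0},
    {"x": -0.067, "y": 0.027, "z": 0.0, "spin": 0.0, "fingers": -1.0},
  ],
)

```text
time_s: 8.07
tcp_pos: [0.5557, 0.0819, 0.0366]
eef_rot: [180.0, 0.0, -7.4]
contact_force: [0.7, 0.4, -0.3]
gripper_width: 0.0005
gripper_force: 0.0
```

Call:
drive_tool(
  rows=[
    {"x": 0.0, "y": -0.027, "z": 0.0, "spin": 0.0, "fingers": -1.0},
    {"x": 0.0, "y": -0.027, "z": 0.0, "spin": 0.0, "fingers": -1.0},
    {"x": 0.0, "y": -0.02, "z": -0.05, "spin": 0.0, "fingers": -1.0},
    {"x": 0.0, "y": 0.02, "z": -0.1, "spin": 0.0, "fingers": -1.0},
    {"x": -0.02, "y": 0.06, "z": -0.15, "spin": 0.0, "fingers": -1.0},
    {"x": -0.04, "y": 0.09, "z": -0.17, "spin": 0.0, "fingers": -1.0},
    {"x": -0.04, "y": 0.09, "z": -0.17, "spin": 0.0, "fingers": -1.0},
    {"x": -0.04, "y": 0.09, "z": -0.17, "spin": 0.0, "fingers": -1.0},
  ],
)

```text
time_s: 9.07
tcp_pos: [0.5053, -0.0024, 0.2065]
eef_rot: [-180.0, -0.0, -7.5]
contact_force: [0.5, -0.9, -1.1]
gripper_width: 0.0005
gripper_force: 0.0
```

Run:
```python
from h import *
W=cam("wrist");s=sensors.get_state();print(s['tcp_pos'],s['eef_rot'],s['time_s'])
import pickle;pickle.dump(W,open('w5.pkl','wb'));save(W,'w5.png',None,1.25)
```

```text
[ 0.50525399 -0.00211473  0.20598857] [ 1.79986906e+02  4.27997492e-02 -7.44730514e+00] 9.125
```

View pics/w5.png

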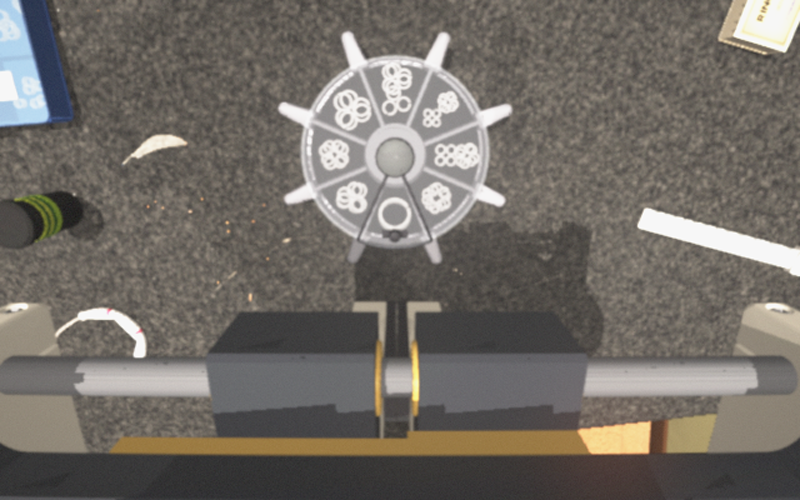

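The big ring is now under the hatch at (394,213), with the shutter still shut and its nib at (395,236). I'll measure the cap and nib again for the shutter push.

Run:
```python
from h import *
import pickle;W=pickle.load(open('w5.pkl','rb'))
P=lambda u,v,z:on(W,u/1.25,v/1.25,z)
c=P(395,157,.047);n=P(395,236,.048);d=n-c;print(c,n,np.degrees(np.arctan2(d[1],d[0])),np.hypot(d[0],d[1]))
y=np.radians(-7.45);ex=np.array([np.cos(y),np.sin(y)]);er=np.array([-ex[1],ex[0]])
t=np.array([0.5053,-0.0024])
for a,b in [(-.052,-.032),(-.052,-.02),(-.040,.014)]:
    g=(c[:2]+n[:2]-(-.054*ex))/2+a*ex+b*er-t; print(a,b,'tool x',g@ex,'tool y',-g@er)
```

```text
[ 0.55537136 -0.00906691  0.047     ] [ 0.50132455 -0.00191177  0.048     ] 172.4585910538226 0.05451837163665987
-0.052 -0.032 tool x -0.0017460391894832158 tool y 0.03207484035749912
-0.052 -0.02 tool x -0.0017460391894832516 tool y 0.02007484035749912
-0.04 0.014 tool x 0.01025396081051676 tool y -0.013925159642500878
```

Call:
drive_tool(
  rows=[
    {"x": -0.002, "y": 0.032, "z": 0.03, "spin": 0.0, "fingers": -1.0},
    {"x": -0.002, "y": 0.032, "z": 0.08, "spin": 0.0, "fingers": -1.0},
    {"x": -0.002, "y": 0.032, "z": 0.12, "spin": 0.0, "fingers": -1.0},
    {"x": -0.002, "y": 0.032, "z": 0.135, "spin": 0.0, "fingers": -1.0},
    {"x": -0.002, "y": 0.032, "z": 0.143, "spin": 0.0, "fingers": -1.0},
    {"x": -0.002, "y": 0.032, "z": 0.143, "spin": 0.0, "fingers": -1.0},
  ],
)

```text
time_s: 9.88
tcp_pos: [0.4997, -0.0333, 0.0638]
eef_rot: [180.0, -0.0, -7.4]
contact_force: [0.3, 0.4, 0.3]
gripper_width: 0.0004
gripper_force: 0.0
```

Call:
drive_tool(
  rows=[
    {"x": 0.0, "y": -0.008, "z": 0.001, "spin": 0.0, "fingers": -1.0},
    {"x": 0.0, "y": -0.014, "z": 0.001, "spin": 0.0, "fingers": -1.0},
    {"x": 0.0, "y": -0.02, "z": 0.001, "spin": 0.0, "fingers": -1.0},
    {"x": 0.002, "y": -0.026, "z": 0.001, "spin": 0.0, "fingers": -1.0},
    {"x": 0.004, "y": -0.031, "z": 0.001, "spin": 0.0, "fingers": -1.0},
    {"x": 0.007, "y": -0.036, "z": 0.001, "spin": 0.0, "fingers": -1.0},
    {"x": 0.01, "y": -0.041, "z": 0.001, "spin": 0.0, "fingers": -1.0},
    {"x": 0.013, "y": -0.045, "z": 0.001, "spin": 0.0, "fingers": -1.0},
    {"x": 0.013, "y": -0.046, "z": 0.001, "spin": 0.0, "fingers": -1.0},
    {"x": 0.013, "y": -0.046, "z": 0.001, "spin": 0.0, "fingers": -1.0},
  ],
)

```text
time_s: 11.12
tcp_pos: [0.5182, 0.0104, 0.0626]
eef_rot: [-180.0, -0.0, -7.4]
contact_force: [-0.3, -0.9, 0.5]
gripper_width: 0.0005
gripper_force: 0.2
```

Call:
drive_tool(
  rows=[
    {"x": 0.0, "y": 0.006, "z": 0.0, "spin": 0.0, "fingers": -1.0},
    {"x": 0.0, "y": 0.006, "z": -0.03, "spin": 0.0, "fingers": -1.0},
    {"x": 0.0, "y": 0.006, "z": -0.08, "spin": 0.0, "fingers": -1.0},
    {"x": -0.005, "y": 0.006, "z": -0.14, "spin": 0.0, "fingers": -1.0},
    {"x": -0.005, "y": 0.006, "z": -0.16, "spin": 0.0, "fingers": -1.0},
    {"x": -0.005, "y": 0.006, "z": -0.16, "spin": 0.0, "fingers": -1.0},
  ],
)

```text
time_s: 11.88
tcp_pos: [0.5129, 0.005, 0.2246]
eef_rot: [-179.9, -0.2, -7.4]
contact_force: [-0.1, 0.3, -1.0]
gripper_width: 0.0002
gripper_force: 0.0
```

Run:
```python
from h import *
W=cam("wrist");s=sensors.get_state();print(s['tcp_pos'],s['eef_rot'],s['time_s'])
import pickle;pickle.dump(W,open('w6.pkl','wb'));save(W,'w6.png',None,1.25)
```

```text
[0.51214021 0.00487974 0.22298444] [-1.79937250e+02 -6.48929995e-02 -7.45847571e+00] 11.925
```

View pics/w6.png

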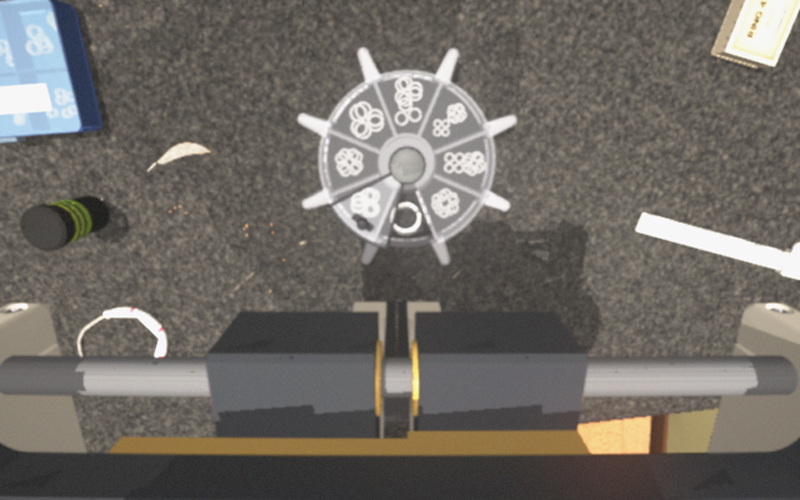

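The shutter is open, with its nib at about (361,222) and the cap at (407,164). The big ring is in the open hatch at (406,217). I'll check the angle.

Run:
```python
from h import *
import pickle;W=pickle.load(open('w6.pkl','rb'))
P=lambda u,v,z:on(W,u/1.25,v/1.25,z)
g=cv2.cvtColor(W[0],cv2.COLOR_RGB2GRAY)[165:195,272:308]
n_,l,st,ce=cv2.connectedComponentsWithStats((g<45).astype(np.uint8));i=1+st[1:,4].argmax();u,v=(ce[i]+[272,165])*1.25;print(u,v,st[i])
c=P(407,164,.047)
for q in [(u,v),(361,222)]:
    d=P(*q,.046)-c;print(np.radians(172.4)-np.arctan2(d[1],d[0]),np.hypot(d[0],d[1]))
```

```text
Traceback (most recent call last):
ValueError: attempt to get argmax of an empty sequence
```

Run:
```python
from h import *
import pickle;W=pickle.load(open('w6.pkl','rb'))
P=lambda u,v,z:on(W,u/1.25,v/1.25,z)
g=cv2.cvtColor(W[0],cv2.COLOR_RGB2GRAY)[165:195,272:308]
c=P(407,164,.047);print(c,g.min())
for th in (60,70):
    y,x=np.where(g<th);u,v=(x.mean()+272)*1.25,(y.mean()+165)*1.25
    d=P(u,v,.046)-c;print(th,len(x),u,v,np.radians(172.4)-np.arctan2(d[1],d[0]),np.hypot(d[0],d[1]))
d=P(361,222,.046)-c;print(np.radians(172.4)-np.arctan2(d[1],d[0]),np.hypot(d[0],d[1]))
```

```text
[ 0.5560101  -0.00895711  0.047     ] 78
60 0 nan nan nan nan
70 0 nan nan nan nan
0.6676539792544647 0.05447565917192082<stdin>:7: RuntimeWarning: Mean of empty slice.
  ret = ret.dtype.type(ret / rcount)
```

By this measure it is at about 0.67 rad, a little short, so I'll push about 7 mm further.

Call:
drive_tool(
  rows=[
    {"x": 0.004, "y": 0.003, "z": 0.05, "spin": 0.0, "fingers": -1.0},
    {"x": 0.004, "y": 0.003, "z": 0.1, "spin": 0.0, "fingers": -1.0},
    {"x": 0.004, "y": 0.003, "z": 0.14, "spin": 0.0, "fingers": -1.0},
    {"x": 0.004, "y": 0.003, "z": 0.16, "spin": 0.0, "fingers": -1.0},
    {"x": 0.004, "y": 0.0, "z": 0.16, "spin": 0.0, "fingers": -1.0},
    {"x": 0.005, "y": -0.004, "z": 0.16, "spin": 0.0, "fingers": -1.0},
    {"x": 0.006, "y": -0.008, "z": 0.16, "spin": 0.0, "fingers": -1.0},
    {"x": 0.007, "y": -0.011, "z": 0.16, "spin": 0.0, "fingers": -1.0},
    {"x": 0.007, "y": -0.013, "z": 0.16, "spin": 0.0, "fingers": -1.0},
    {"x": 0.007, "y": -0.013, "z": 0.16, "spin": 0.0, "fingers": -1.0},
  ],
)

```text
time_s: 13.18
tcp_pos: [0.5211, 0.017, 0.0627]
eef_rot: [-180.0, -0.0, -7.4]
contact_force: [2.2, -2.2, 0.2]
gripper_width: 0.0003
gripper_force: 1.2
```

Call:
drive_tool(
  rows=[
    {"x": 0.001, "y": -0.001, "z": 0.0, "spin": 0.0, "fingers": -1.0},
    {"x": 0.001, "y": -0.001, "z": 0.0, "spin": 0.0, "fingers": -1.0},
  ],
)

```text
time_s: 13.42
tcp_pos: [0.5221, 0.0179, 0.0627]
eef_rot: [-180.0, -0.0, -7.4]
contact_force: [0.9, -2.8, -0.7]
gripper_width: 0.0005
gripper_force: 1.2
```

Force is rising against the stop. I'll withdraw and check.

Call:
drive_tool(
  rows=[
    {"x": 0.0, "y": 0.008, "z": 0.0, "spin": 0.0, "fingers": -1.0},
    {"x": 0.0, "y": 0.01, "z": -0.03, "spin": 0.0, "fingers": -1.0},
    {"x": 0.0, "y": 0.01, "z": -0.08, "spin": 0.0, "fingers": -1.0},
    {"x": -0.005, "y": 0.01, "z": -0.14, "spin": 0.0, "fingers": -1.0},
    {"x": -0.01, "y": 0.01, "z": -0.16, "spin": 0.0, "fingers": -1.0},
    {"x": -0.01, "y": 0.01, "z": -0.16, "spin": 0.0, "fingers": -1.0},
    {"x": -0.01, "y": 0.01, "z": -0.16, "spin": 0.0, "fingers": -1.0},
  ],
)

```text
time_s: 14.3
tcp_pos: [0.5101, 0.0091, 0.2216]
eef_rot: [180.0, 0.1, -7.5]
contact_force: [-0.3, 0.0, 0.6]
gripper_width: 0.0003
gripper_force: 0.0
```

Run:
```python
from h import *
W=cam("wrist");s=sensors.get_state();print(s['tcp_pos'],s['time_s'])
import pickle;pickle.dump(W,open('w7.pkl','wb'))
u,v=map(int,proj(W,[.535,.01,.04]));print(u,v)
save(W,'w7.png',(u-70,v-60,u+90,v+60),5)
print(u-70,v-60)
```

```text
[0.51005663 0.00900836 0.22124633] 14.35
311 151
241 91
```

View pics/w7.png

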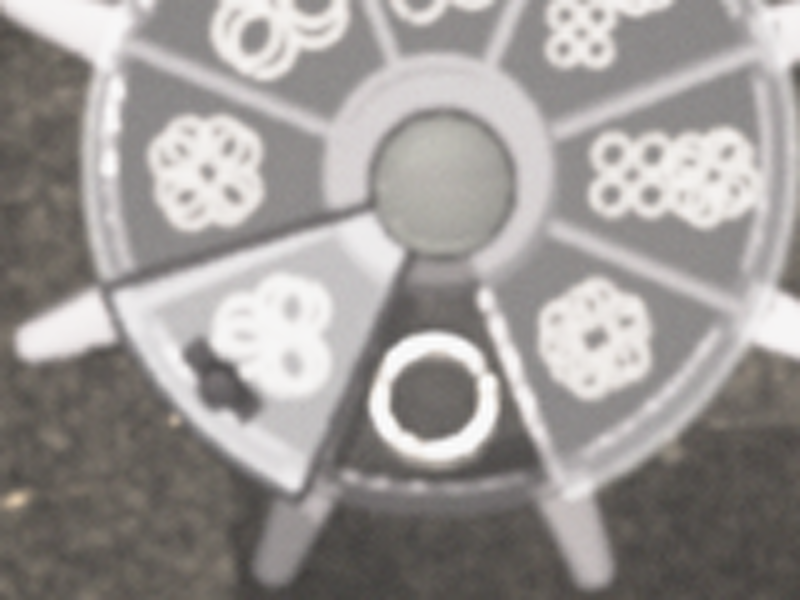

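The crop shows the shutter over the neighbouring compartment, with its nib at about (220,383). The cap is at (442,183) and the big ring is clear in the open hatch at (433,398).

Run:
```python
from h import *
import pickle;W=pickle.load(open('w7.pkl','rb'))
P=lambda u,v,z:on(W,241+u/5,91+v/5,z)
c=P(442,183,.047);print(c)
A=lambda p:np.radians(172.4)-np.arctan2(*(p-c)[1::-1])
for q,z in [((220,383),.046),((220,383),.05),((220,383),.042)]: print('nib',A(P(*q,z)))
a,b=A(P(105,290,.039)),A(P(303,495,.039));print('edges',a%(2*np.pi),b,'mid',(a%(2*np.pi)+b)/2)
h=c[:2]+.044*np.array([np.cos(np.radians(172.4)),np.sin(np.radians(172.4))]);print('ring-hatch',P(433,398,.02)[:2]-h)
```

```text
[ 0.55525498 -0.00882853  0.047     ]
nib 0.8355592028794119
nib 0.8429947205480506
nib 0.8283563828033125
edges 1.2510274681558313 0.4043946836707919 mid 0.8277110759133116
ring-hatch [-0.00067267  0.00042221]
```

The shutter is at about 0.83 rad, against its stop, and the ring is within 1 mm of the hatch's middle.

```bash
python3 -c "
from plant import r
print(r.close_job())"
```

```text
the job is handed in; nothing more can be done
None
```

I handed the job in at about 14.4 s: the big ring is clicked in under the hatch, within about 1 mm of its middle, and the shutter is open to about 0.83 rad; no verdict came back.

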